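# Snug the plate stop, then unlatch the dish rack's gate and hold it ajar

### The job

Slide the dish rack's plate stop along its rail until its sprung pad presses lightly on the nearest plate, and leave it there so the plates cannot fall. Then lift the gate's sagging bolt over the bent lip of its keeper while drawing it back, without forcing it, swing the gate about 20 degrees open and finish still holding it there, as it springs shut by itself. Leave the dishes standing in the rack and the other things alone.

Things in the scene. Friction and masses are not known exactly. Their poses are not given: they have to be found in the camera images.
- rack: Chrome wire dish rack, fixed to the counter, 200 mm deep (its x) by 320 mm wide (its y), 194 mm high. Origin on the counter in the middle of its depth; its own x points away from its gated front (the front faces the robot), y to the left as the robot sees it, z up. An 8 mm top rail runs along y over the dishes at rack x = 0, z = 190 mm. All 'rack' coordinates below are in this frame.
- stop (a joint): Travel (m) of the black plate-stop carriage along the top rail towards the dishes (rack +y); 0 = far right end, limit 0.118; starts somewhere from 0 to 0.055. It needs about 7 N to slide and stays where it is left.
- stop_knob (a point): Middle of the upright blue cylindrical knob on top of the plate-stop carriage: 24 mm diameter, 38 mm tall of it above the carriage, from 200 to 241 mm above the counter; centre at 222 mm, rack x = 0. Nothing stands beside it at that height (carriage top and rail are at 200 and 194 mm; the dishes reach 160 mm).
- pad (a joint): How far (m) the stop's sprung rubber pad is pushed in towards the carriage: 0 = free, 0.016 = bottomed. Spring: about 1 N to start moving, then 0.25 N per mm (5 N when bottomed), less than the carriage's friction, so it stays pressed when the knob is let go.
- pad_face (a point): Centre of the pad's flat face (rubber disc 36 mm diameter, 100 mm above the counter, hanging below the carriage). It looks along rack +y and lies 36 mm ahead of the knob's axis when the pad is free.
- plate_front: Ceramic plate, 150 mm diameter, 12 mm thick, 0.26 kg, standing on edge in the slot nearest the stop; origin at the middle of the disc, disc axis along rack y; the face that meets the pad is 6 mm on the rack -y side of the origin, play in the slot 1 mm each way.
- plate_back: Second, like plate, one slot (35 mm) further along rack +y. Bystander.
- bento_lid: Orange plastic bento lid, 150 x 100 x 12 mm, standing in the third slot; origin at the middle of its lower edge. Bystander.
- gate (a joint): Angle (rad) of the wire gate across the rack's front; 0 = shut, grows as its free (left, rack +y) end swings out towards the robot, turning counter-clockwise seen from above; limit 1.2. A light spring (about 1.2 N at the bolt knob when ajar) always swings it shut again when it is not held.
- gate_hinge (a point): Point on the gate's upright hinge axis (rack x = -112, y = -140 mm), 118 mm above the counter.
- gate_stile (a point): Top of the gate's free stile, a 7 mm upright chrome bar with its top 108 mm above the counter, 265 mm from the hinge axis. The gate stands 30 to 108 mm above the counter.
- bolt_slide (a joint): How far (m) the bolt is drawn along the gate away from the keeper, towards the hinge; starts from 0 to 0.005, limit 0.045; it takes about 1.5 N and stays where it is left. The nose is clear of the keeper beyond 0.025.
- bolt_lift (a joint): Upward tilt (rad) of the sagging bolt about its worn barrel near the hinge (pivot 50 mm from the hinge axis when not drawn, 118 mm above the counter); 0 = sagged, limit 0.13; it falls back under its own 0.12 kg. The nose clears the lip beyond 0.07, i.e. with the knob raised by 11 mm or more (limit 19 mm); raised 14 mm, the tall knob also leans about 5 mm towards the hinge.
- bolt_knob (a point): Middle of the bolt's upright red cylindrical knob: 20 mm diameter, 40 mm tall, 152 to 192 mm above the counter when sagged (centre at 174 mm), on an 8 mm stem, 150 mm along the bolt from its pivot and 16 mm in front of the gate. Lifted, drawn and pulled by this knob.
- bolt_nose (a point): Lower tip of the square nose (12 x 12 mm, turned down) at the bolt's left end, 95 mm above the counter when sagged; it hangs behind the keeper's lip.
- lip_top (a point): Top edge of the bent keeper's upturned lip (brass plate 4 mm thick across rack y, fixed to the rack's left front post), 112 mm above the counter: it stops the sagging nose from being drawn. The keeper's taller front plate, from rack y = 134 to 172 mm and up to 150 mm above the counter, stops the gate until the nose is drawn out past the lip.
- cup: Green silicone cup, 72 mm wide, 85 mm high, origin under its centre. Bystander.
- chopsticks: Pair of wooden chopsticks lying together, 229 x 17 x 7 mm, origin under the middle. Bystander.
- egg_ring: Aluminium egg ring, 86 mm wide, 18 mm high. Bystander.
- jar: Lidded glass jar, 76 mm wide, 115 mm high. Bystander.
Not all that is in view belongs to the job. What is shaped like the plate_front but purple or turquoise is not meant.

How it is judged:
On the way, in this order (a step that is already met when the one before it is completed fails the run):
1. the stop's pad presses on the nearest plate and the stop has been let go (contact force between pad and plate_front above 0.5 N and contact force between the fingers and stop below 0.1 N and value of joint gate below 0.05 rad), for 0.2 s.
2. the bolt is lifted so that its nose is above the keeper's lip, still behind it (value of joint bolt_lift above 0.05 rad and value of joint bolt_slide below 0.022 m).
3. the bolt is drawn clear of the keeper (value of joint bolt_slide above 0.024 m).
At the end, for the whole second after the job is handed in: The gate stands still, 0.22 to 0.50 rad (13 to 29 degrees) open, held by the robot's fingers on the gate or its bolt (over 0.5 N); the stop's pad presses on the nearest plate with 0.5 to 8 N; plates and bento lid stand within 20 mm of where they were, lid, cup and jar upright (value of joint gate between 0.22 and 0.5 rad and velocity of joint gate between -0.1 and 0.1 rad/s and contact force between the fingers and gate above 0.5 N and contact force between pad and plate_front between 0.5 and 8 N and angle between each of bento_lid, cup, jar's own z axis and vertical below 0.2 rad and distance of each of plate_front, plate_back, bento_lid from where it was at the start of the episode below 0.02 m); the arm keeps its last pose, push and grip.
It fails at once if the bolt is forced against the keeper (over 40 N) (contact force between bolt_lift and keeper above 40 N).
It fails at once if the pad is jammed against the plate (over 15 N) (contact force between pad and plate_front above 15 N).
It fails at once if a dish in the rack is knocked out of place (moved 30 mm) (distance of any of plate_front, plate_back, bento_lid from where it was at the start of the episode above 0.03 m).
It fails at once if a bystander on the counter is moved by 30 mm (distance of any of cup, chopsticks, egg_ring, jar from where it was at the start of the episode above 0.03 m).
It also fails if it takes over 51 s, if anything falls off the work surface, if the arm or the gripper's body presses on something with over 40 N, if the wrist force passes 120 N, or if a joint passes its speed limit or range.

### The arm

A 6-joint arm with a two-finger parallel gripper is mounted at the origin on the work surface. World frame = base frame: x ahead of the robot, y to its left, z up, the work surface at z = 0. Lengths are in m, angles in rad, forces in N, time in s.
With the tool pointing down it reaches from about 0.425 to 1.125 m from the base axis. Payload 14.9 kg.
Tool frame: the origin (TCP) lies on the centre line of the jaws, within the pads' length; the fingertips stand 17 mm ahead of it and the grasp point (between the pads) lies 2 mm behind it; z points along the fingers, x is the direction in which the jaws open and shut, and the axes are right-handed (so a half turn about z gives the same grasp; the last joint's range is limited). The gripper opens to 91 mm and grips with 3 to 60 N. Pads are 32 mm wide; open, the fingers measure 118 mm over their backs; the gripper's body (76 mm by 178 mm) begins 60 mm behind the grasp point.
Start: joints at [-1.351, 0.379, 1.734, -0, 1.028, -0.033], TCP at [0.175, -0.678, 0.231] pointing down, gripper open.
Joint ranges: [-2.77, 2.77], [-0.74, 2.19], [0, 2.66], [-1.06, 4.2], [0.31, 2.87], [-3.08, 3.08]. Speed limits (rad/s): [1.89, 1.89, 2.39, 3.14, 3.14, 3.14].

### API

Orientations are given as a 3x3 rotation matrix whose columns are the frame's x, y, z axes.
In Python, from station import arm gives the robot as it stands.
- The arm moves only by the tool send_rows, never from a script. Its argument "moves" is a list that holds one entry, the list of rows, each a list of 6 numbers: the shift along the tool's x, y, z in mm, then the turn, a rotation vector about the tool's x, y, z in degrees. A call has 1 to 12 rows; each row shifts and turns the commanded pose from where the row before left it, along the tool's axes as they then stand; what a row does not reach is not made up. A row lasts 1/10 s, in which the tool goes at most 50 mm and 8.59 degrees, less where a joint would pass 70% of its speed; a pose out of reach is approached as far as the arm can. A call with a gripper value outside its range is refused whole. "fingers" is the finger opening in mm, from 0 to 91.2, set as the call begins (left out, the last holds). The fingers move at their own pace and stop on an object; the grip force is fixed at half the most. Time passes only in rows, so rows that do not move let the fingers close. It gives the time, the measured TCP pose, the force and the opening at its end, in the units of the state.
- arm.state(): the state, without advancing time (a new reading comes with each control period).
- arm.capture(name): name is "scene" or "side" or "wrist"; returns a dict with "img" (480x640x3 uint8, red, green, blue), "fx", "fy", "cx", "cy" (pixels), "distortion" ([k1, k2, p1, p2, k3] as OpenCV has them; the pictures are not rectified), "R" (3x3) and "t" (3): a world point X has camera coordinates R X + t. Camera axes: x right, y down, z forward; pixel columns grow to the right and rows downward; lengths in m; the calibration is good to about 2 mm. A picture is of the moment at which its call begins. There is no depth.
- arm.finish_job(): hands the job in, once; it reports no verdict.
The state is a dict: "clock": time; "joints": joint angles; "joint_velocities": joint speeds; "tau": joint torques, N m; "eef_pos": TCP position; "orientation": TCP orientation; "contact_force": force on the tool from outside, world axes, zero at the start; "wrist_torque": the same for the moment, N m; "gripper_width": opening from 0.0 (shut) to 1.0 (fully open).
Only numpy, scipy, OpenCV 4.12 (cv2) and the standard library are available. Lean on these libraries where they do the work, as an engineer would, in place of code of your own. Each camera call takes 0.05 s, during which the arm holds its last target. There are 200 camera calls.

## Working session

There is one attempt and no reset: what is moved stays moved. The work goes in short steps, Python scripts to look and compute and a tool call to move; the robot and the scene stay as the last step left them, time stands still between calls to the robot, and variables do not carry over. Pictures are saved under pics/ and viewed, about 8 in all and at most 12, crops included, and the job is handed in when it is done.

Besides the shell and the picture viewer there is one more tool, called after "Request:" by a JSON object that holds its "name" and its "arguments". send_rows: Moves the arm, as the interface text tells. Its arguments: {"type":"object","properties":{"moves":{"type":"array","items":{"type":"array","items":{"type":"array","items":{"type":"number"}}}},"fingers":{"type":"number"}},"required":["moves"]}

```bash
ls; mkdir -p pics; python3 - <<'E'
from station import arm
import cv2,numpy as np,pickle
s=arm.state();print(s['clock'],s['eef_pos'],np.round(s['orientation'],3).tolist(),s['gripper_width'])
d={}
for n in('scene','side'):
    c=arm.capture(n);d[n]=c
    cv2.imwrite(f'pics/{n}0.png',c['img'][:,:,::-1])
    print(n,c['fx'],c['distortion'],(-np.array(c['R']).T@c['t']).round(3))
pickle.dump(d,open('c0.pkl','wb'))
E
```

```text
pics
0.0 [ 0.17499623 -0.67736905  0.23028578] [[0.25, -0.968, -0.0], [-0.968, -0.25, 0.001], [-0.001, -0.0, -1.0]] 1.0019041904283075
scene 595.3748867878935 [-0.08890414  0.          0.          0.          0.        ] [1.311 0.002 1.115]
side 480.2601442331462 [0.03520684 0.         0.         0.         0.        ] [0.135 0.769 1.007]
```

View pics/scene0.png

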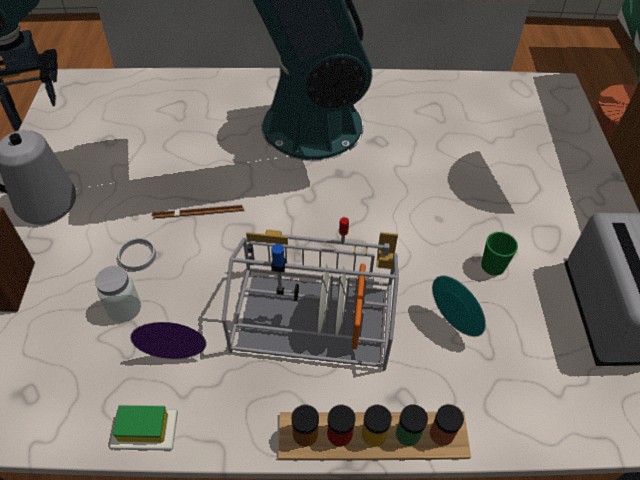

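View pics/side0.png

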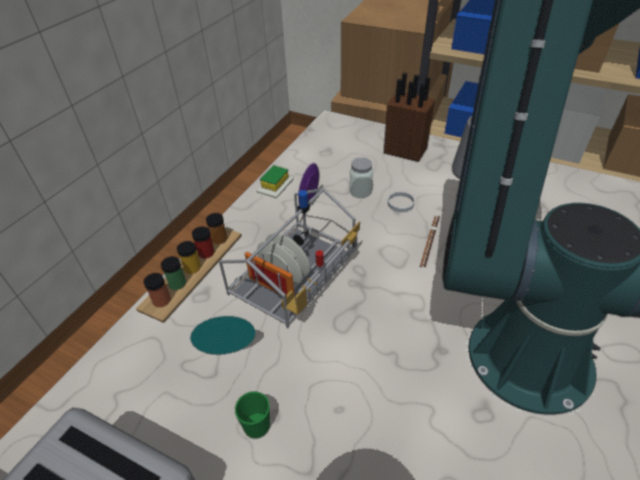

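Scene view shows the rack at about (310,300), blue knob (278,257), red knob (344,226) and white plates at (323,303) and (341,300). Purple (168,340) and turquoise (459,305) discs are lying decoys outside the rack. The side view shows blue (304,200), red (320,258) and orange lid (268,278).

```bash
cat > h.py <<'E'
import cv2,numpy as np
def K(c):return np.array([[c['fx'],0,c['cx']],[0,c['fy'],c['cy']],[0,0,1]])
def ray(c,p):
    u=cv2.undistortPoints(np.array([[p]],float),K(c),np.array(c['distortion']))[0,0]
    R=np.array(c['R']);d=R.T@np.array([u[0],u[1],1]);return -R.T@np.array(c['t']),d/np.linalg.norm(d)
def plane(c,p,z):
    o,d=ray(c,p);return o+d*(z-o[2])/d[2]
def tri(rs):
    A=np.zeros((3,3));b=np.zeros(3)
    for o,d in rs:
        P=np.eye(3)-np.outer(d,d);A+=P;b+=P@o
    X=np.linalg.solve(A,b);return X,[np.linalg.norm((np.eye(3)-np.outer(d,d))@(X-o)) for o,d in rs]
def proj(c,X):
    return cv2.projectPoints(np.array(X,float).reshape(-1,1,3),cv2.Rodrigues(np.array(c['R']))[0],np.array(c['t'],float),K(c),np.array(c['distortion']))[0][:,0]
def blob(c,col,box):
    h=cv2.cvtColor(np.ascontiguousarray(c['img']),cv2.COLOR_RGB2HSV);H,S,V=cv2.split(h)
    m={'blue':(H>105)&(H<130)&(S>150)&(V>50),'red':((H<5)|(H>174))&(S>170)&(V>60),'orange':(H>5)&(H<17)&(S>180),'brass':(H>15)&(H<28)&(S>120)}[col].astype(np.uint8)
    x0,y0,x1,y1=box;q=np.zeros_like(m);q[y0:y1,x0:x1]=m[y0:y1,x0:x1]
    n,l,s,ce=cv2.connectedComponentsWithStats(q);return sorted([(int(s[i][4]),ce[i].round(1).tolist(),s[i][:4].tolist()) for i in range(1,n) if s[i][4]>8],reverse=True)[:4]
E
python3 - <<'E'
from h import *;import pickle
d=pickle.load(open('c0.pkl','rb'));bx={'scene':(215,200,410,370),'side':(215,170,370,330)}
for col in('blue','red','brass','orange'):
    b={n:blob(d[n],col,bx[n]) for n in d};print(col,b)
    if col in('blue','red'):
        X,e=tri([ray(d[n],b[n][0][1]) for n in d]);print(X.round(4),np.round(e,4))
a=d['scene']['img'][215:375,215:405];b=d['side']['img'][180:330,215:370]
a=cv2.resize(a,None,fx=4,fy=3.7,interpolation=cv2.INTER_CUBIC)
b=cv2.resize(b,None,fx=4,fy=4,interpolation=cv2.INTER_CUBIC)
cv2.imwrite('pics/a1.png',a[:,:,::-1]);cv2.imwrite('pics/b1.png',b[:,:,::-1])
E
```

```text
blue {'scene': [(210, [277.8, 254.5], [272, 244, 13, 23])], 'side': [(126, [302.9, 198.8], [299, 190, 9, 18])]}
[ 0.6308 -0.0628  0.2191] [0.0011 0.0011]
red {'scene': [(64, [344.4, 222.7], [340, 218, 9, 14])], 'side': [(103, [269.6, 274.1], [256, 264, 22, 21]), (74, [319.1, 257.7], [316, 251, 7, 15]), (53, [283.4, 284.2], [281, 277, 6, 16]), (17, [261.9, 280.4], [258, 276, 10, 9])]}
[0.5723 0.1148 0.1911] [0.0586 0.0586]
brass {'scene': [(445, [386.6, 250.5], [377, 233, 21, 36]), (350, [268.1, 236.8], [247, 230, 41, 14])], 'side': [(327, [295.8, 301.1], [286, 288, 20, 26]), (122, [274.3, 183.7], [261, 174, 27, 17]), (115, [351.7, 234.4], [343, 224, 16, 19])]}
orange {'scene': [(430, [358.0, 311.1], [352, 276, 13, 73]), (27, [362.3, 267.5], [360, 264, 5, 7])], 'side': [(304, [276.2, 272.1], [254, 258, 39, 34]), (18, [250.3, 271.9], [249, 267, 4, 11]), (12, [263.4, 283.4], [260, 282, 7, 4]), (9, [247.2, 254.4], [246, 253, 4, 4])]}
```

View pics/a1.png

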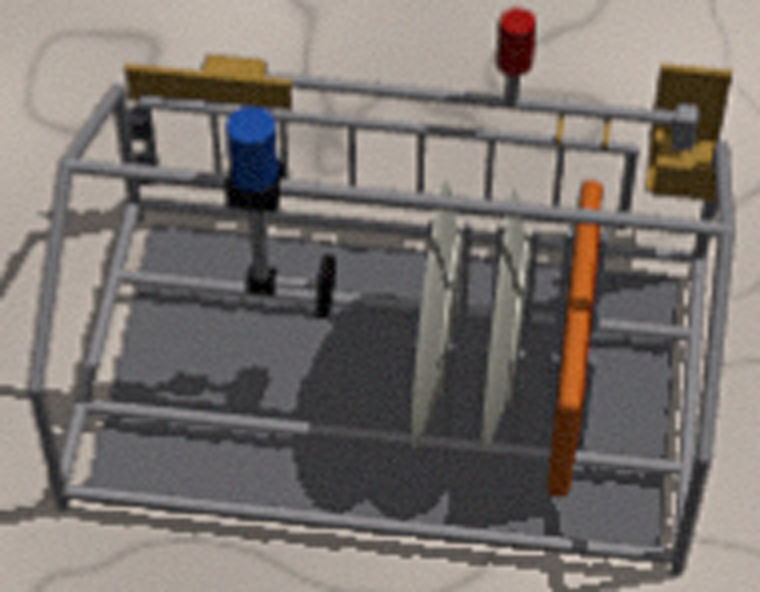

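View pics/b1.png

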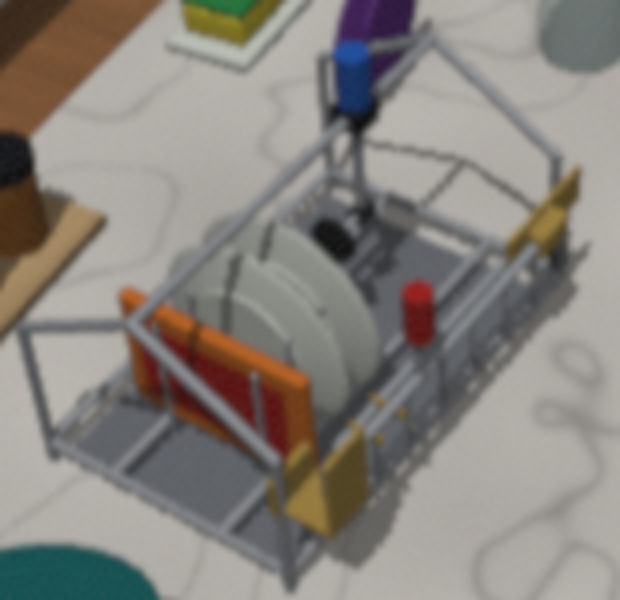

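The crops show the rail from (70,165) to (720,222), the pad at (326,285), the nearest plate at about (433,318) and the second at about (503,318). In the side crop the rail runs from (130,320) to (430,30), with the red knob at (418,313). The nearest plate is the white one next to the black pad inside the rack; the purple and turquoise discs lie on the counter, so they're ruled out.

```bash
python3 - <<'E'
from h import *;import pickle
d=pickle.load(open('c0.pkl','rb'));S,D=d['scene'],d['side']
s=lambda u,v:(215+u/4,215+v/3.7)
t=lambda u,v:(215+u/4,180+v/4)
red,e=tri([ray(S,(344.4,224.2)),ray(D,(319.1,257.7))]);print('red',red.round(4),e)
blue,e=tri([ray(S,(277.8,254.5)),ray(D,(302.9,198.8))]);print('blue',blue.round(4))
# lone-view
print('red plane .174', plane(S,(344.4,224.2),.174),plane(D,(319.1,257.7),.174))
print('blue plane .222', plane(S,(277.8,254.5),.222),plane(D,(302.9,198.8),.222))
a,b=plane(S,s(70,165),.19),plane(S,s(720,222),.19)
a2,b2=plane(D,t(430,30),.19),plane(D,t(130,320),.19)
for p,q in((a,b),(a2,b2)):
    print('rail',p.round(4),q.round(4),np.linalg.norm(q-p),'yaw',np.degrees(np.arctan2(-(q-p)[0],(q-p)[1])))
for n,p,z in(('pad',(326,285),.1),('plate',(433,318),.085),('back',(503,318),.085)):print(n,plane(S,s(*p),z).round(4))
E
```

```text
red [0.5178 0.0689 0.1744] [np.float64(0.0005087902660703117), np.float64(0.0005087902660703933)]
blue [ 0.6308 -0.0628  0.2191]
red plane .174 [0.51790531 0.06933845 0.174     ] [0.51781593 0.06805008 0.174     ]
blue plane .222 [ 0.63393173 -0.06170873  0.222     ] [ 0.62866349 -0.0609587   0.222     ]
rail [ 0.6227 -0.1512  0.19  ] [0.6572 0.1611 0.19  ] 0.314188371877109 yaw -6.293862057765136
rail [ 0.6231 -0.1608  0.19  ] [0.6594 0.1604 0.19  ] 0.32326424402607723 yaw -6.453618873760312
pad [ 0.6372 -0.0285  0.1   ]
plate [0.6487 0.0263 0.085 ]
back [0.6486 0.0622 0.085 ]
```

Request:
{"name": "send_rows", "arguments": {"moves": [[[0,0,-40,0,0,0],[0,0,-40,0,0,0],[0,0,-40,0,0,0],[0,0,-40,0,0,0],[-22,-27,0,0,0,0],[-22,-27,0,0,0,0],[-22,-27,0,0,0,0],[-22,-27,0,0,0,0],[-22,-27,0,0,0,0],[-22,-27,0,0,0,0],[-22,-27,0,0,0,0],[-22,-27,0,0,0,0]]], "fingers": 60}}

```text
clock: 1.3
eef_pos: [0.3407, -0.452, 0.3907]
orientation: [[0.25, -0.968, -0.0], [-0.968, -0.25, 0.0], [-0.0, 0.0, -1.0]]
contact_force: [1.6, -0.1, -0.3]
gripper_width: 0.661
```

Request:
{"name": "send_rows", "arguments": {"moves": [[[-22,-27,0,0,0,0],[-22,-27,0,0,0,0],[-22,-27,0,0,0,0],[-22,-27,0,0,0,0],[-22,-27,0,0,0,0],[-22,-27,0,0,0,0],[-22,-27,0,0,0,0],[-22,-27,0,0,0,0],[-22,-27,0,0,0,0],[0,0,0,0,0,7],[0,0,0,0,0,7],[0,0,0,0,0,6.85]]]}}

```text
clock: 2.5
eef_pos: [0.526, -0.2004, 0.3906]
orientation: [[-0.115, -0.993, -0.001], [-0.993, 0.115, 0.0], [-0.0, 0.001, -1.0]]
contact_force: [-0.2, 0.1, 0.3]
gripper_width: 0.657
```

```bash
cat >> h.py <<'E'
def delta(arm,X):
    s=arm.state();R=np.array(s['orientation']);p=np.array(s['eef_pos'])
    a=np.degrees(np.arctan2(R[1,0],R[0,0]))
    print(round(s['clock'],2),p.round(4),'F',np.round(s['contact_force'],1),'w',round(s['gripper_width']*91.2,1),'xang',a.round(2),'tilt',R[:,2].round(4))
    if X is not None: print('delta tool mm',(R.T@(np.array(X)-p)*1000).round(1))
E
python3 - <<'E'
from h import *;from station import arm
delta(arm,[.633,-.0635,.26])
c=arm.capture('wrist');cv2.imwrite('pics/w1.png',c['img'][:,:,::-1])
b=blob(c,'blue',(0,0,640,480));print(b);
if b:print(plane(c,b[0][1],.222))
r=blob(c,'red',(0,0,640,480));print(r)
if r:print(plane(c,r[0][1],.174))
E
```

```text
2.5 [ 0.526  -0.2004  0.3906] F [-0.2  0.1  0.3] w 59.9 xang -96.61 tilt [-6.e-04  2.e-04 -1.e+00]
delta tool mm [-148.3  -90.7  130.5]
[(1280, [137.2, 113.5], [113, 96, 52, 33])]
[ 0.63083641 -0.06219725  0.222     ]
[(303, [53.9, 249.2], [44, 240, 25, 19])]
[0.51447949 0.0773627  0.174     ]
```

View pics/w1.png

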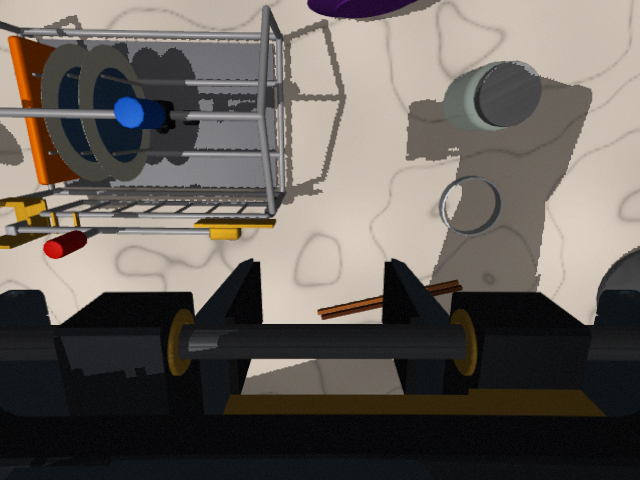

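The wrist view shows the blue knob at (137,113), the red knob at (66,244) and both plates in the rack. It agrees with the triangulation to within 2 mm for blue.

Request:
{"name": "send_rows", "arguments": {"moves": [[[-25,-15,0,0,0,0],[-25,-15,0,0,0,0],[-25,-15,0,0,0,0],[-25,-15,0,0,0,0],[-25,-15,0,0,0,0],[-22,-14,0,0,0,0],[0,0,25,0,0,0],[0,0,25,0,0,0],[0,0,25,0,0,0],[0,0,25,0,0,0],[0,0,20,0,0,0],[0,0,0,0,0,0]]]}}

```text
clock: 3.75
eef_pos: [0.6291, -0.0645, 0.268]
orientation: [[-0.109, -0.994, -0.005], [-0.994, 0.109, 0.001], [-0.0, 0.005, -1.0]]
contact_force: [-0.6, -0.4, -0.1]
gripper_width: 0.655
```

```bash
python3 - <<'E'
from h import *;from station import arm
delta(arm,[.632,-.0625,.222])
for n in('scene','wrist'):
    c=arm.capture(n);b=blob(c,'blue',(0,0,640,480));print(n,b[:2])
    if b:print(plane(c,b[0][1],.222))
E
```

```text
3.75 [ 0.6291 -0.0645  0.268 ] F [-0.6 -0.4 -0.1] w 59.7 xang -96.25 tilt [-4.7e-03  7.0e-04 -1.0e+00]
delta tool mm [-2.3 -2.9 46. ]
scene [(208, [277.5, 255.0], [272, 245, 12, 22])]
[ 0.63511555 -0.0622252   0.222     ]
wrist [(2157, [319.7, 268.8], [298, 238, 44, 62]), (35, [169.4, 205.2], [167, 199, 8, 12])]
[ 0.6298133  -0.06404867  0.222     ]
```

Request:
{"name": "send_rows", "arguments": {"moves": [[[0,-2,15,0,0,0],[-1,0,15,0,0,0],[0,0,15,0,0,0],[0,0,0,0,0,0]]]}}

```text
clock: 4.25
eef_pos: [0.6315, -0.0637, 0.2231]
orientation: [[-0.111, -0.994, -0.004], [-0.994, 0.111, 0.001], [-0.0, 0.004, -1.0]]
contact_force: [-0.0, -0.7, -0.7]
gripper_width: 0.655
```

Request:
{"name": "send_rows", "arguments": {"moves": [[[0,0,0,0,0,0],[0,0,0,0,0,0],[0,0,0,0,0,0],[0,0,0,0,0,0],[0,0,0,0,0,0],[0,0,0,0,0,0]]], "fingers": 15}}

```text
clock: 4.85
eef_pos: [0.6329, -0.0638, 0.2263]
orientation: [[-0.111, -0.994, 0.0], [-0.994, 0.111, 0.0], [-0.0, -0.0, -1.0]]
contact_force: [0.3, 1.1, 2.3]
gripper_width: 0.255
```

```bash
python3 - <<'E'
from h import *;from station import arm
delta(arm,[.632,-.0625,.222])
E
```

```text
4.85 [ 0.6329 -0.0638  0.2263] F [0.3 1.1 2.3] w 23.3 xang -96.37 tilt [ 5.e-04  1.e-04 -1.e+00]
delta tool mm [-1.2  1.1  4.3]
```

Request:
{"name": "send_rows", "arguments": {"moves": [[[-4,0,0,0,0,0],[-4,0,0,0,0,0],[-4,0,0,0,0,0],[-4,0,0,0,0,0],[-4,0,0,0,0,0],[-4,0,0,0,0,0],[-4,0,0,0,0,0],[-4,0,0,0,0,0],[-4,0,0,0,0,0],[-4,0,0,0,0,0],[-3,0,0,0,0,0],[0,0,0,0,0,0]]]}}

```text
clock: 6.05
eef_pos: [0.6382, -0.0213, 0.2263]
orientation: [[-0.111, -0.994, 0.002], [-0.994, 0.111, -0.001], [0.001, -0.002, -1.0]]
contact_force: [3.9, -3.8, 0.5]
gripper_width: 0.255
```

```bash
python3 - <<'E'
from h import *;from station import arm
delta(arm,None)
c=arm.capture('scene')
a=cv2.resize(c['img'][230:340,260:380],None,fx=6,fy=5.4,interpolation=cv2.INTER_CUBIC);cv2.imwrite('pics/s2.png',a[:,:,::-1])
E
```

```text
6.05 [ 0.6382 -0.0213  0.2263] F [ 3.9 -3.8  0.5] w 23.2 xang -96.35 tilt [ 0.0015 -0.001  -1.    ]
```

View pics/s2.png

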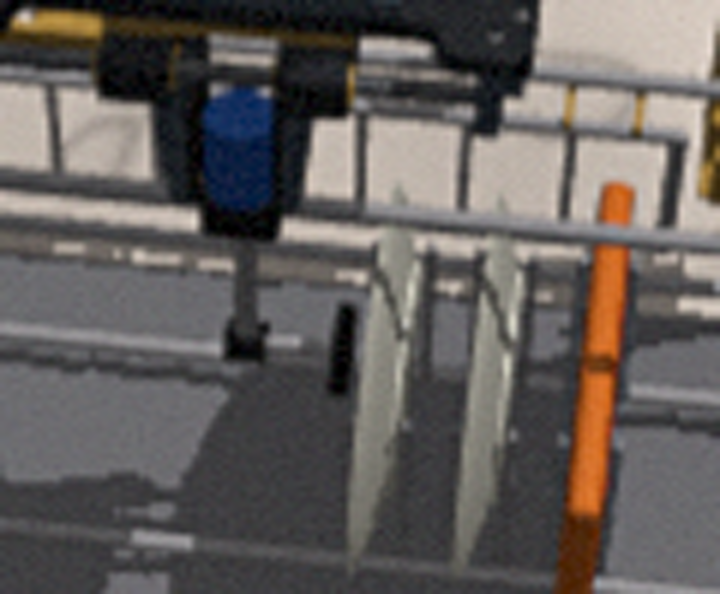

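The crop shows the pad's right edge at about (355,350) and the plate face at about (366,350). That's a gap of about 3–5 mm at 3 px/mm.

Request:
{"name": "send_rows", "arguments": {"moves": [[[-2,0,0,0,0,0],[-2,0,0,0,0,0],[-2,0,0,0,0,0],[-2,0,0,0,0,0],[-2,0,0,0,0,0],[0,0,0,0,0,0]]]}}

```text
clock: 6.7
eef_pos: [0.6394, -0.0117, 0.2264]
orientation: [[-0.111, -0.994, 0.002], [-0.994, 0.111, -0.001], [0.001, -0.002, -1.0]]
contact_force: [4.5, -6.7, -0.4]
gripper_width: 0.256
```

```bash
python3 - <<'E'
from h import *;from station import arm
delta(arm,None)
c=arm.capture('scene')
a=cv2.resize(c['img'][230:340,260:380],None,fx=6,fy=5.4,interpolation=cv2.INTER_CUBIC);cv2.imwrite('pics/s3.png',a[:,:,::-1])
E
```

```text
6.7 [ 0.6394 -0.0117  0.2264] F [ 4.5 -6.7 -0.4] w 23.3 xang -96.36 tilt [ 0.0018 -0.0012 -1.    ]
```

View pics/s3.png

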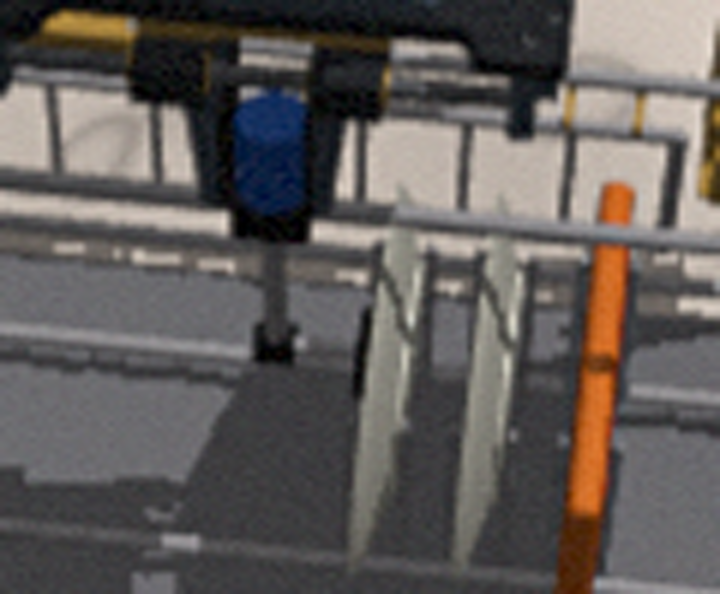

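The plate tilted up to its 1 mm of play and the pad has been pushed in about 2 mm (stem-to-pad distance 84→79 px). I'll add 4 mm so that release slack doesn't matter.

Request:
{"name": "send_rows", "arguments": {"moves": [[[-2,0,0,0,0,0],[-2,0,0,0,0,0],[0,0,0,0,0,0],[0,0,0,0,0,0]]]}}

```text
clock: 7.15
eef_pos: [0.6398, -0.0079, 0.2263]
orientation: [[-0.111, -0.994, 0.002], [-0.994, 0.111, -0.001], [0.001, -0.002, -1.0]]
contact_force: [4.2, -8.0, -0.6]
gripper_width: 0.256
```

Request:
{"name": "send_rows", "arguments": {"moves": [[[0,0,0,0,0,0],[0,0,0,0,0,0],[0,0,0,0,0,0],[0,0,0,0,0,0],[0,0,0,0,0,0],[0,0,0,0,0,0],[0,0,0,0,0,0]]], "fingers": 55}}

```text
clock: 7.85
eef_pos: [0.6391, -0.0072, 0.2259]
orientation: [[-0.111, -0.994, -0.0], [-0.994, 0.111, 0.0], [-0.0, 0.0, -1.0]]
contact_force: [-0.3, -0.0, 1.0]
gripper_width: 0.602
```

Request:
{"name": "send_rows", "arguments": {"moves": [[[0,0,-15,0,0,0],[0,0,-20,0,0,0],[0,0,-25,0,0,0],[0,0,-25,0,0,0],[0,0,0,0,0,0]]]}}

```text
clock: 8.35
eef_pos: [0.6407, -0.0073, 0.3159]
orientation: [[-0.111, -0.994, 0.006], [-0.994, 0.111, -0.0], [-0.0, -0.006, -1.0]]
contact_force: [-0.4, -0.1, 0.4]
gripper_width: 0.601
```

```bash
python3 - <<'E'
from h import *;from station import arm
delta(arm,[.518,.069,.25])
c=arm.capture('scene')
a=cv2.resize(c['img'][230:340,260:380],None,fx=6,fy=5.4,interpolation=cv2.INTER_CUBIC);cv2.imwrite('pics/s4.png',a[:,:,::-1])
w=arm.capture('wrist');r=blob(w,'red',(0,0,640,480));print(r);print(plane(w,r[0][1],.174) if r else '')
E
```

```text
8.35 [ 0.6407 -0.0073  0.3159] F [-0.4 -0.1  0.4] w 54.8 xang -96.37 tilt [ 6.e-03 -2.e-04 -1.e+00]
delta tool mm [-62.2 130.8  65.1]
[(279, [258.3, 374.5], [250, 360, 18, 28])]
[0.51008371 0.06450175 0.174     ]
```

View pics/s4.png

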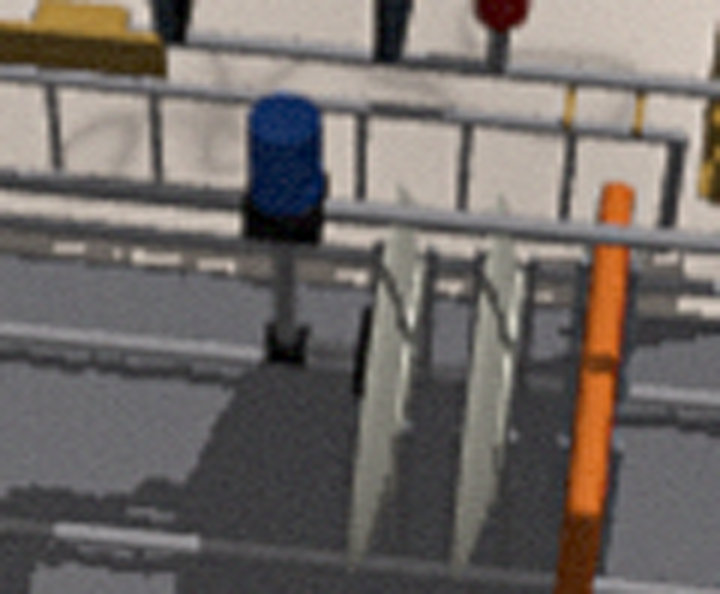

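The stem-to-pad distance is 71 px against 84 px free, so the pad is pressed about 5 mm (about 2.3 N). The plates stand and the knob is released. Next is the red knob, with the jaws across the gate.

Request:
{"name": "send_rows", "arguments": {"moves": [[[-15,33,0,0,0,0],[-16,33,0,0,0,0],[-16,33,0,0,0,0],[-15,32,0,0,0,0],[0,0,0,0,0,-8.5],[0,0,0,0,0,-8.5],[0,0,0,0,0,-8.5],[0,0,0,0,0,-8.5],[0,0,0,0,0,-8.5],[0,0,0,0,0,-8.5],[0,0,0,0,0,-8.5],[0,0,0,0,0,-8.5]]]}}

```text
clock: 9.65
eef_pos: [0.5153, 0.0689, 0.3102]
orientation: [[0.883, -0.47, -0.001], [-0.47, -0.883, -0.0], [-0.001, 0.001, -1.0]]
contact_force: [0.1, 0.5, -0.2]
gripper_width: 0.603
```

Request:
{"name": "send_rows", "arguments": {"moves": [[[0,0,0,0,0,-8.5],[0,0,0,0,0,-8.5],[0,0,0,0,0,-5],[0,0,20,0,0,0],[0,0,20,0,0,0],[0,0,20,0,0,0],[0,0,10,0,0,0],[0,0,0,0,0,0]]]}}

```text
clock: 10.45
eef_pos: [0.5148, 0.0688, 0.2394]
orientation: [[0.994, -0.111, -0.003], [-0.111, -0.994, -0.0], [-0.003, 0.001, -1.0]]
contact_force: [1.3, -1.0, 0.5]
gripper_width: 0.603
```

```bash
python3 - <<'E'
from h import *;from station import arm
delta(arm,[.518,.069,.174]);print(np.round(arm.state()['joints'],2))
w=arm.capture('wrist');r=blob(w,'red',(0,0,640,480));print(r);print(plane(w,r[0][1],.174) if r else '')
s=arm.state();p=np.array(s['eef_pos']);p[2]=.174;print('tcp axis at .174 px',proj(w,p+np.array(s['orientation'])[:,2]*0))
for n in('scene','side'):
    c=arm.capture(n);print(n,blob(c,'red',(215,170,410,330))[:3])
cv2.imwrite('pics/w2.png',w['img'][:,:,::-1])
E
```

```text
10.45 [0.5148 0.0688 0.2394] F [ 1.3 -1.   0.5] w 55.0 xang -6.37 tilt [-3.e-03 -3.e-04 -1.e+00]
delta tool mm [ 3.3 -0.5 65.4]
[0.09 0.08 2.09 0.   0.97 0.2 ]
[(1236, [328.4, 262.9], [313, 238, 33, 49]), (517, [492.9, 163.4], [449, 159, 106, 9]), (186, [423.3, 162.1], [402, 158, 44, 9])]
[0.51795153 0.06502108 0.174     ]
tcp axis at .174 px [[323.82805093 257.43629125]]
scene [(65, [344.4, 226.3], [340, 221, 8, 13])]
side [(103, [269.6, 274.0], [256, 264, 22, 21]), (86, [319.2, 257.4], [316, 251, 7, 15]), (52, [283.5, 284.3], [281, 277, 6, 16])]
```

View pics/w2.png

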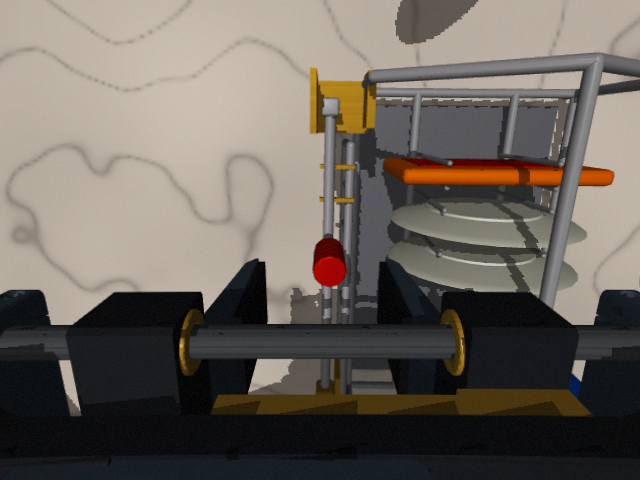

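The wrist view shows the red knob between the open jaws at (328,263). The keeper is ahead at (345,105) and the fingers have free space on both sides.

Request:
{"name": "send_rows", "arguments": {"moves": [[[3,1,0,0,0,0],[0,0,15,0,0,0],[0,0,15,0,0,0],[0,0,15,0,0,0],[0,0,10,0,0,0],[0,0,9,0,0,0],[0,0,0,0,0,0],[0,0,0,0,0,0]]]}}

```text
clock: 11.4
eef_pos: [0.5188, 0.0676, 0.1769]
orientation: [[0.994, -0.111, -0.0], [-0.111, -0.994, 0.0], [-0.0, 0.0, -1.0]]
contact_force: [0.1, -1.0, 0.6]
gripper_width: 0.605
```

Request:
{"name": "send_rows", "arguments": {"moves": [[[0,0,0,0,0,0],[0,0,0,0,0,0],[0,0,0,0,0,0],[0,0,0,0,0,0],[0,0,0,0,0,0],[0,0,0,0,0,0],[0,0,0,0,0,0]]], "fingers": 10}}

```text
clock: 12.1
eef_pos: [0.5187, 0.0676, 0.177]
orientation: [[0.994, -0.111, 0.0], [-0.111, -0.994, 0.0], [0.0, -0.0, -1.0]]
contact_force: [0.2, 0.4, 0.3]
gripper_width: 0.208
```

```bash
python3 - <<'E'
from h import *;from station import arm
delta(arm,None)
E
```

```text
12.1 [0.5187 0.0676 0.177 ] F [0.2 0.4 0.3] w 19.0 xang -6.37 tilt [ 1.e-04  1.e-04 -1.e+00]
```

Request:
{"name": "send_rows", "arguments": {"moves": [[[0,1,-3,0,0,0],[0,1,-3,0,0,0],[0,1,-3,0,0,0],[0,1,-3,0,0,0],[0,1,-3,0,0,0],[0,0,0,0,0,0]]]}}

```text
clock: 12.7
eef_pos: [0.5182, 0.0625, 0.1923]
orientation: [[0.994, -0.111, 0.0], [-0.111, -0.994, 0.0], [0.0, -0.0, -1.0]]
contact_force: [-1.4, -0.2, -3.2]
gripper_width: 0.212
```

```bash
python3 - <<'E'
from h import *;from station import arm
delta(arm,None)
for n in('scene','side'):
    c=arm.capture(n);print(n,blob(c,'red',(310,200,410,270))[:3])
    if n=='scene':a=cv2.resize(c['img'][205:285,320:410],None,fx=8,fy=7.4,interpolation=cv2.INTER_CUBIC);cv2.imwrite('pics/s5.png',a[:,:,::-1])
E
```

```text
12.7 [0.5182 0.0625 0.1923] F [-1.4 -0.2 -3.2] w 19.4 xang -6.38 tilt [ 4.e-04  1.e-04 -1.e+00]
scene []
side [(40, [317.7, 252.4], [316, 245, 4, 15])]
```

View pics/s5.png

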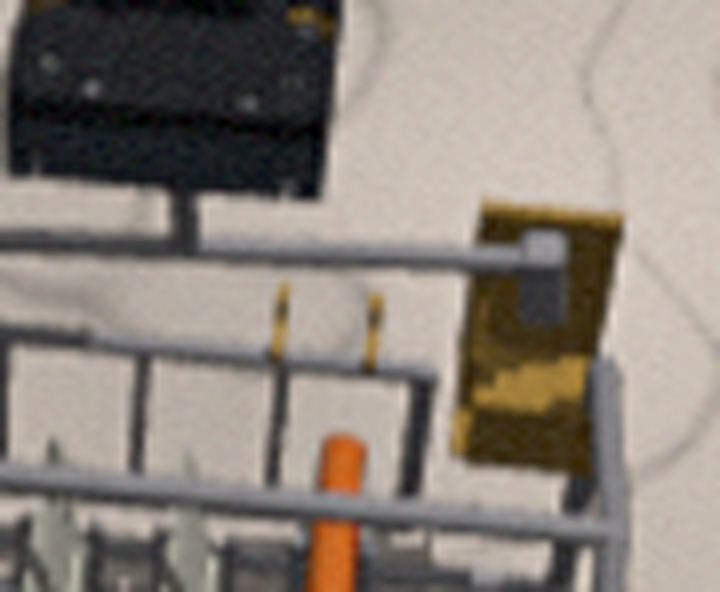

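The bolt is clearly raised: its nose at (545,275) stands above the keeper, still at its far side. I'll draw it now.

Request:
{"name": "send_rows", "arguments": {"moves": [[[0,3,0,0,0,0],[0,3,0,0,0,0],[0,3,0,0,0,0],[0,3,0,0,0,0],[0,0,0,0,0,0]]]}}

```text
clock: 13.3
eef_pos: [0.5167, 0.0503, 0.1919]
orientation: [[0.994, -0.111, -0.0], [-0.111, -0.994, -0.0], [-0.0, 0.0, -1.0]]
contact_force: [0.1, -1.5, -3.9]
gripper_width: 0.209
```

Request:
{"name": "send_rows", "arguments": {"moves": [[[0,3,0,0,0,0],[0,3,0,0,0,0],[0,3,0,0,0,0],[0,3,0,0,0,0],[0,3,0,0,0,0],[0,3,0,0,0,0],[0,3,0,0,0,0],[0,0,0,0,0,0]]]}}

```text
clock: 14.1
eef_pos: [0.5143, 0.0294, 0.1919]
orientation: [[0.994, -0.111, -0.0], [-0.111, -0.994, -0.0], [-0.0, 0.0, -1.0]]
contact_force: [-0.3, -0.8, -3.3]
gripper_width: 0.213
```

```bash
python3 - <<'E'
from h import *;from station import arm
delta(arm,None)
c=arm.capture('scene');a=cv2.resize(c['img'][205:285,320:410],None,fx=8,fy=7.4,interpolation=cv2.INTER_CUBIC);cv2.imwrite('pics/s6.png',a[:,:,::-1])
E
```

```text
14.1 [0.5143 0.0294 0.1919] F [-0.3 -0.8 -3.3] w 19.4 xang -6.37 tilt [-2.e-04 -3.e-04 -1.e+00]
```

View pics/s6.png

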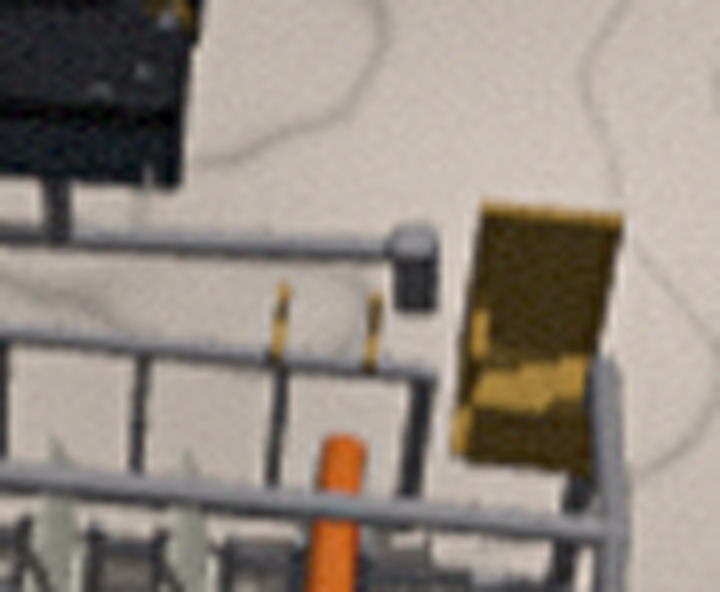

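The nose at (413,270) is now right of nothing and clear of the keeper plate, with a gap of about 40 px. I'll swing about the hinge in 2° steps; r is about 153 mm along the gate and 17 mm in front.

Request:
{"name": "send_rows", "arguments": {"moves": [[[-5.3,0.7,0,0,0,-2],[-5.3,0.7,0,0,0,-2],[-5.3,0.7,0,0,0,-2],[-5.3,0.7,0,0,0,-2],[-5.3,0.7,0,0,0,-2],[0,0,0,0,0,0]]]}}

```text
clock: 14.75
eef_pos: [0.4874, 0.0275, 0.1919]
orientation: [[0.998, 0.064, -0.0], [0.064, -0.998, 0.0], [-0.0, -0.0, -1.0]]
contact_force: [-0.4, 1.3, -2.7]
gripper_width: 0.209
```

Request:
{"name": "send_rows", "arguments": {"moves": [[[-5.3,0.7,0,0,0,-2],[-5.3,0.7,0,0,0,-2],[-5.3,0.7,0,0,0,-2],[-5.3,0.7,0,0,0,-2],[-5.3,0.7,0,0,0,-2],[0,0,0,0,0,0],[0,0,0,0,0,0],[0,0,0,0,0,0]]]}}

```text
clock: 15.55
eef_pos: [0.4624, 0.0205, 0.192]
orientation: [[0.972, 0.234, 0.0], [0.234, -0.972, 0.0], [0.0, -0.0, -1.0]]
contact_force: [-1.6, 0.7, -2.2]
gripper_width: 0.214
```

```bash
python3 - <<'E'
from h import *;from station import arm
delta(arm,None);print(np.round(arm.state()['joint_velocities'],3))
c=arm.capture('scene');a=cv2.resize(c['img'][190:360,215:405],None,fx=4,fy=3.5,interpolation=cv2.INTER_CUBIC);cv2.imwrite('pics/s7.png',a[:,:,::-1])
E
```

```text
15.55 [0.4624 0.0205 0.192 ] F [-1.6  0.7 -2.2] w 19.6 xang 13.56 tilt [ 1.e-04  1.e-04 -1.e+00]
[ 0.     0.     0.002  0.001  0.    -0.005]
```

View pics/s7.png

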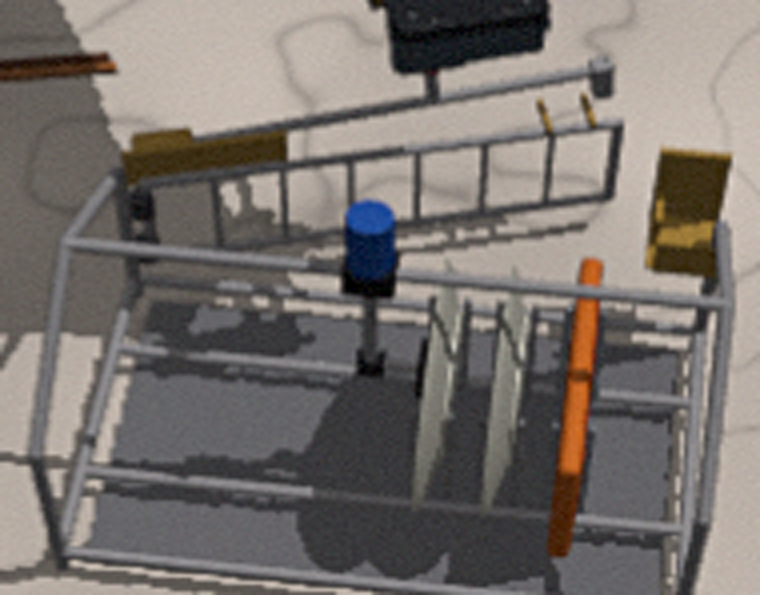

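The gate stands open with its stile top at (617,122), and it is held. The pad at (423,368) is still on the plate and all dishes are upright. I'll check the angle from the stile, then hand in.

```bash
python3 - <<'E'
from h import *;from station import arm
import pickle
c=pickle.load(open('c0.pkl','rb'))['scene']
p=plane(c,(215+617/4,190+122/3.5),.108)[:2];q=plane(c,(215+632/4,215+150/3.7),.108)[:2]
th=np.radians(-6.35);R=np.array([[np.cos(th),-np.sin(th)],[np.sin(th),np.cos(th)]])
H=np.array([.641,.002])+R@[-.112,-.140]
f=lambda v:np.arctan2(v[1],v[0])
g=f(p-H)-f(q-H);print('gate rad',g,np.linalg.norm(p-H),np.linalg.norm(q-H))
if .26<g<.45: arm.finish_job();print('handed in');delta(arm,None)
E
```

```text
gate rad 0.3302946917720426 0.25883057782917 0.259413191474841
the job is handed in; nothing more can be done
handed in
the job is handed in; nothing more can be done
```

The job is handed in: the plate stop is pressed on the nearest plate and released, and the gate is held about 20 degrees open by its bolt knob. The hand-in reports no verdict.

- **Plate stop:** I slid it about 57 mm along the rail. The pictures show the pad pushed in about 5 mm, which by the given spring is roughly 2.3 N on the plate. That force is estimated from the pictures, not measured. The last picture showed the pad still on the plate.
- **Bolt:** I lifted the knob about 15 mm, then drew it back 33 mm. Wrist forces stayed below about 5 N, and the picture taken before the swing showed the nose clear of the keeper.
- **Gate:** The hand turned 20 degrees (0.35 rad). The stile position in the last picture gave 0.33 rad, inside the 0.22 to 0.50 window. The arm was at rest, the grip was closed on the knob (19.6 mm), and the robot's clock was at about 15.6 s of the 51 s allowed.
- **Other things:** The plates and bento lid stood in place in the last picture. I did not check the cup, jar, egg ring and chopsticks again at the end, but no move went near them.

The measurements agreed within a few mm, except one early wrist-camera reading of the red knob. It was 8 mm off because the knob was seen at a slant, so I took it again from above before gripping.

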